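Fit the half-nut leaf that meshes with the cutter's back-gauge screw

TASK

The back-gauge drive of the paper cutter lacks its half-nut leaf, and nobody knows which of the three leaves in the rack has the pitch of its screw. Try them in the slot of its carriage one at a time, pressing only gently while you shift leaf and carriage along the screw to let the teeth find the thread, and leave the one that drops fully home, its shoulder flat on the carriage, in the slot. Put every leaf that does not fit back upright in the rack, and leave the other things on the counter where they are.

Things in the scene. Friction and masses are not known exactly. Their poses are not given: they have to be found in the camera images.
- unit: Back-gauge drive of a paper cutter, fixed: grey base 112 x 176 x 12 mm, two bearing blocks (tops at 61 mm), a lead screw along its y with the axis 40 mm above the counter, two guide rods, a black knob beyond the -y block, a sliding carriage. Origin at the middle of the base's underside, z up. Which of the two screws is fitted is not known.
- carriage (a joint): Position of the unit's aluminium carriage along the unit's +y, m; 0 is mid-way, stops at -0.030 and +0.030. Slides against about 1.5 N of friction and stays where it is left; starts between -0.012 and +0.012.
- slot (a point): Middle of the mouth of the carriage's slot, level with the carriage's top face (78 x 62 mm, 70 mm above the counter); moves with the carriage. Axes as the unit's: y along the screw, z up. The slot, 12 mm (x) by 46 mm (y), mouth chamfered, goes through the 13 mm thick bridge to the screw: crests lie 15 mm below the mouth, roots 19 mm. Where along y the crests stand is not known.
- rack: Wooden rack 40 x 200 x 24 mm, fixed, with three pockets 14 x 50 mm, 20.5 mm deep, in a row along its y at y = -64, 0 and +64 mm. Origin at the middle of its underside, z up. A racked leaf lies along the rack's y, its shoulder on the wood: leaf origin level with the rack's top.
- leaf_1: Steel half-nut leaf, starts in any pocket. Origin at the middle of its shoulder's underside, z up. Stem 10 mm thick (x), 44 mm long (y), reaching 18.5 mm below the origin, the last 4 mm teeth; shoulder 58 mm long, 5 mm high; above it a tab 30 mm long, 10 mm thick, 30 mm high, to grip across x. 0.06 to 0.11 kg. The three leaves differ only in pitch: 6, 7 or 8 mm, unmarked.
- leaf_2: As leaf_1, of another pitch. Any leaf is fully home in the slot when its shoulder rests on the carriage: origin level with the slot's mouth. With teeth on the crests (wrong pitch anywhere, right pitch out of step) it stands 3.5 mm proud. Tooth tips are narrower than the matching groove by 0.36 of the pitch, so it enters only within 0.18 pitch of in step.
- leaf_3: As leaf_1, of another pitch; same sizes. In the slot a leaf has about 1 mm of play all round; moved along y it takes the carriage with it. More than 25 N between a leaf and a screw would bruise the thread.
- screw_1: One of two steel lead screws of unlike pitch (each fits one leaf), fixed: 156 mm long, the middle 108 mm threaded, 30 mm diameter, thread 4 mm deep. Origin on its axis at mid-length, y along it, 40 mm above the counter. Either may be in the unit; the other lies in V-rests 165 mm behind it (+x) and has no part in the job.
- screw_2: One of two steel lead screws of unlike pitch (each fits one leaf), fixed: 156 mm long, the middle 108 mm threaded, 30 mm diameter, thread 4 mm deep. Origin on its axis at mid-length, y along it, 40 mm above the counter. Either may be in the unit; the other lies in V-rests 165 mm behind it (+x) and has no part in the job.
- label_roll: Roll of white labels, upright, 60 mm diameter, 40 mm high, loose, in front of the rack; origin at the middle of its underside. Leave alone.
- binder_clip: Black binder clip with wire loops, 35 x 32 x 44 mm, loose, between the unit and the V-rests; origin at the middle of its underside. Leave alone.
- notes: Yellow block of sticky notes, 77 x 77 x 33 mm, loose, to the right of the unit; origin at the middle of its underside. Leave alone.
Things that resemble listed ones, but are neither listed nor needed, are in the scene too. Leave any orange look-alike of the leaf_2 alone.

How it is judged (in metres and radians):
At the end, for the whole second after the job is handed in: One leaf is in the carriage's slot with its origin within 1.5 mm of the level of the slot's mouth (shoulder down), within 4 mm of the slot's middle and upright along the slot; the two other leaves stand upright in the rack, origin within 3 mm of the level of its top; all at rest (((z of leaf_1 in the frame of slot between -0.0015 and 0.0015 m and horizontal distance between leaf_1 and slot below 0.004 m and angle between the z axis of leaf_1 and the z axis of slot, either way round below 0.06 rad and angle between the y axis of leaf_1 and the y axis of slot, either way round below 0.12 rad and linear speed of each of leaf_1, leaf_2, leaf_3 below 0.01 m/s and z of leaf_2 in the frame of rack between 0.021 and 0.027 m and x of leaf_2 in the frame of rack between -0.006 and 0.006 m and y of leaf_2 in the frame of rack between -0.08 and 0.08 m and angle between the z axis of each of leaf_2, leaf_3 and the z axis of rack, either way round below 0.12 rad and z of leaf_3 in the frame of rack between 0.021 and 0.027 m and x of leaf_3 in the frame of rack between -0.006 and 0.006 m and y of leaf_3 in the frame of rack between -0.08 and 0.08 m) or (z of leaf_2 in the frame of slot between -0.0015 and 0.0015 m and horizontal distance between leaf_2 and slot below 0.004 m and angle between the z axis of leaf_2 and the z axis of slot, either way round below 0.06 rad and angle between the y axis of leaf_2 and the y axis of slot, either way round below 0.12 rad and linear speed of each of leaf_2, leaf_1, leaf_3 below 0.01 m/s and z of leaf_1 in the frame of rack between 0.021 and 0.027 m and x of leaf_1 in the frame of rack between -0.006 and 0.006 m and y of leaf_1 in the frame of rack between -0.08 and 0.08 m and angle between the z axis of each of leaf_1, leaf_3 and the z axis of rack, either way round below 0.12 rad and z of leaf_3 in the frame of rack between 0.021 and 0.027 m and x of leaf_3 in the frame of rack between -0.006 and 0.006 m and y of leaf_3 in the frame of rack between -0.08 and 0.08 m) or (z of leaf_3 in the frame of slot between -0.0015 and 0.0015 m and horizontal distance between leaf_3 and slot below 0.004 m and angle between the z axis of leaf_3 and the z axis of slot, either way round below 0.06 rad and angle between the y axis of leaf_3 and the y axis of slot, either way round below 0.12 rad and linear speed of each of leaf_3, leaf_1, leaf_2 below 0.01 m/s and z of leaf_1 in the frame of rack between 0.021 and 0.027 m and x of leaf_1 in the frame of rack between -0.006 and 0.006 m and y of leaf_1 in the frame of rack between -0.08 and 0.08 m and angle between the z axis of each of leaf_1, leaf_2 and the z axis of rack, either way round below 0.12 rad and z of leaf_2 in the frame of rack between 0.021 and 0.027 m and x of leaf_2 in the frame of rack between -0.006 and 0.006 m and y of leaf_2 in the frame of rack between -0.08 and 0.08 m))); the robot touches nothing.
It fails at once if a leaf is pressed on a screw with more than 25 N (contact force between any of leaf_1, leaf_2, leaf_3 and screw_1 above 25 N or contact force between any of leaf_1, leaf_2, leaf_3 and screw_2 above 25 N).
It fails at once if the label roll, the binder clip or the note block is shifted by more than 30 mm (distance of any of label_roll, binder_clip, notes from where it was at the start of the episode above 0.03 m).
It also fails if it takes over 72 s, if anything falls off the work surface, if the arm or the gripper's body presses on something with over 40 N, if the wrist force passes 120 N, or if a joint passes its speed limit or range.

ROBOT

A 7-joint arm with a two-finger parallel gripper is mounted at the origin on the work surface; the furniture and walls round the work are solid. World frame = base frame: x ahead of the robot, y to its left, z up, the work surface at z = 0. Lengths are in mm, angles in rad, forces in N, time in s.
With the tool pointing down it reaches from about 400 to 875 mm from the base axis. Payload 4.4 kg.
Tool frame: the origin (TCP) lies at the very end of the fingers, on their centre line; the grasp point (between the pads) lies 19 mm behind it; z points along the fingers, y is the line along which they close (so a half turn about z gives the same grasp; the last joint's range is limited). The gripper opens to 85 mm and grips with 20 to 120 N. Pads are 22 mm wide; open, the fingers measure 114 mm over their backs; the gripper's body (76 mm by 85 mm) begins 54 mm behind the grasp point. The pads swing forward as they close: fully open they stand 13 mm farther back than shut.
Start: joints at [-1.409, 0.628, 0.038, 1.517, -0.027, 0.996, -0.02], TCP at [146.767, 633.228, 231.313] pointing down, gripper open.
Joint ranges: [-3.06, 3.06], [-0.37, 2.12], [-1.25, 1.32], [0.18, 2.47], [-1.1, 4.24], [0.23, 1.98], [-2.94, 2.94]. Speed limits (rad/s): [2.57, 2.57, 3.14, 3.14, 3.14, 3.14, 3.14].

INTERFACE

Orientations are given as [roll, pitch, yaw] about the fixed x, y, z axes, in that order (R = Rz(yaw) Ry(pitch) Rx(roll)).
In Python, from cell import read_state, get_image, camera_info, finish_job gives the robot as it stands.
- The arm moves only by the tool play_rows, never from a script. Its argument "deltas" is one flat list of numbers, 7 for each row, row after row: the shift along the tool's x, y, z in mm, then the turn, a rotation vector about the tool's x, y, z in rad, then the opening, from 0 (shut) to 1 (fully open). In form: [dx, dy, dz, ax, ay, az, grip, dx, dy, dz, ax, ay, az, grip, ...]. A call has 1 to 10 rows; each row is the pose to reach, as a shift and turn from the pose commanded when the call began, along the tool's axes at that moment; what a row does not reach only later rows make up. A row lasts 1/8 s, in which the tool goes at most 62.5 mm and 10.7 degrees, less where a joint would pass 70% of its speed; a pose out of reach is approached as far as the arm can. A call with a gripper value outside its range is refused whole. The fingers move at their own pace and stop on an object; the grip force is fixed at half the most. Time passes only in rows, so rows that repeat a pose let the fingers close. It gives the time, the measured TCP pose, the force, the opening and the grip force at its end, in the units of the state.
- read_state(): the state, without advancing time (a new reading comes with each control period).
- get_image(name): name is "scene" or "top" or "wrist"; returns the picture (400x640x3 uint8, red, green, blue); there is no depth.
- camera_info(name): a dict with "fx", "fy", "cx", "cy" (pixels), "T" (4x4, takes a point from camera to world coordinates). Camera axes: x right, y down, z forward; pixel columns grow to the right and rows downward; lengths in mm; the calibration is good to about 2 mm. The wrist camera is an equidistant fisheye: a pixel r from the principal point sees the ray r / f radians off the axis. A picture is of the moment at which its call begins: read the wrist's pose just before it. camera_info takes no time and is no camera call; for the wrist camera it gives the pose at the moment of the call.
- finish_job(): hands the job in; it is judged then, once.
The state is a dict: "clock": time; "qpos": joint angles; "qd": joint speeds; "tau": joint torques, N m; "eef_pos": TCP position; "tool_rot": TCP orientation; "force": force on the tool from outside, world axes, zero at the start; "torque": the same for the moment, N m; "width": finger opening in mm; "gripper_force": force on a finger pad.
Only numpy, scipy, OpenCV 4.12 (cv2) and the standard library are available. Lean on these libraries where they do the work, as an engineer would, in place of code of your own. Each camera call takes 0.05 s, during which the arm holds its last target. There are 200 camera calls.

## Working session

There is one attempt and no reset: what is moved stays moved. The work goes in short steps, Python scripts to look and compute and a tool call to move; the robot and the scene stay as the last step left them, time stands still between calls to the robot, and variables do not carry over. Pictures are saved under pics/ and viewed, at most 10 in all, crops included, and the job is handed in when it is done.

Besides the shell and the picture viewer there is one more tool, called after "Emit:" as name(argument=value, ...), one argument or row to a line, values as JSON. play_rows: Moves the arm, as the interface text tells. Its arguments: {"type":"object","properties":{"deltas":{"type":"array"}},"required":["deltas"]}

```bash
mkdir -p pics; ls
python3 - <<'E'
from cell import *
import cv2,numpy as np
for n in("scene","top"):
    im=get_image(n); cv2.imwrite(f"pics/{n}0.png",im[:,:,::-1])
    c=camera_info(n); print(n,c["fx"],c["fy"],c["cx"],c["cy"],np.round(c["T"],3).tolist())
s=read_state();print(s)
E
```

```text
pics
scene 376.6981053632517 376.6981053632517 322.09117919815685 197.9337722359281 [[-0.676, -0.346, 0.65, -177.323], [-0.737, 0.299, -0.607, 760.667], [0.016, -0.889, -0.457, 542.327], [0.0, 0.0, 0.0, 1.0]]
top 490.9912493273582 490.9912493273582 310.10556791094393 198.24492503919728 [[0.026, -0.979, 0.205, 237.95], [-1.0, -0.026, 0.001, 99.414], [0.004, -0.205, -0.979, 1424.609], [0.0, 0.0, 0.0, 1.0]]
{'clock': 0.1, 'qpos': array([-1.40882176,  0.62923875,  0.03844779,  1.518283  , -0.02699532,
        0.99630553, -0.01998236]), 'qd': array([ 1.35062102e-03, -3.15303645e-03, -5.08618549e-04, -1.56346644e-03,
        1.92477463e-05, -1.34773397e-03, -5.38026153e-04]), 'tau': array([ 3.76401149e-03, -5.64533687e+01,  1.23061515e+00, -1.93975890e+01,
        1.12216762e-02,  5.34109407e-03, -4.17093347e-06]), 'eef_pos': array([146.62171025, 632.66311006, 230.48595393]), 'tool_rot': array([-3.13987620e+00,  2.26107752e-05,  2.91383550e+00]), 'force': array([-0.22550268, -0.24717716, -0.03423491]), 'torque': array([-0.04726473,  0.02618606, -0.02348439]), 'gripper_force': 0.0, 'width': 85.08026994560532}
```

View pics/scene0.png

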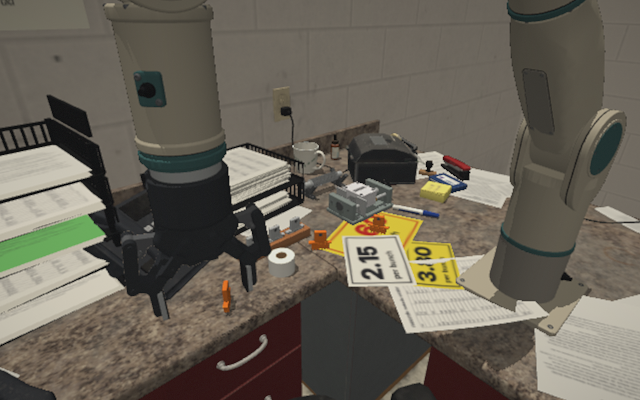

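View pics/top0.png

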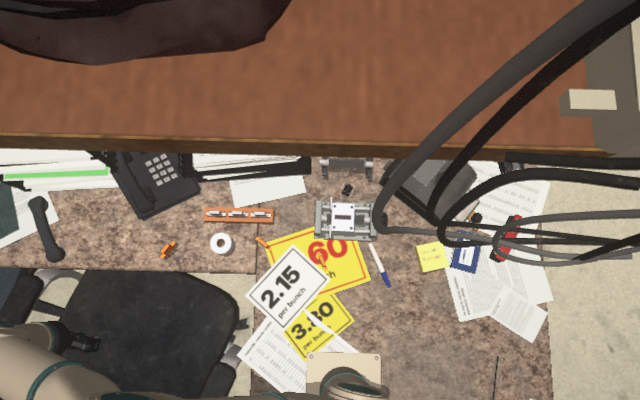

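The top view shows the rack at about (238,215) with grey leaf tabs. The unit is at (345,218), the roll at (221,243), the clip at (347,188) and the V-rests at (347,166). The orange look-alikes are at (168,249), (262,241) and (322,258), so I'll leave those alone. Next I'll enlarge the rack and unit.

Run:
```python
import cv2
im=cv2.imread("pics/top0.png")
c=im[150:265,190:390]; cv2.imwrite("pics/topc.png",cv2.resize(c,None,fx=4,fy=4,interpolation=cv2.INTER_CUBIC))
```

```text
(no output)
```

View pics/topc.png

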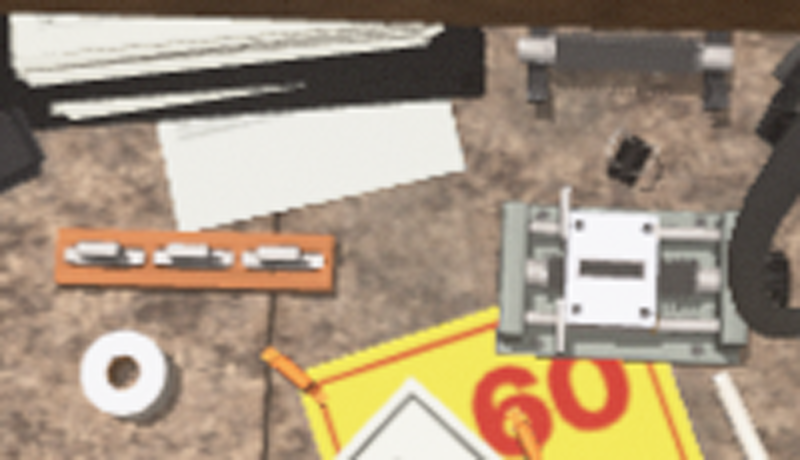

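The enlarged crop shows the rack corners at (60,230), (335,236), (332,292) and (56,285). The tab tops are near (97,250), (187,249) and (272,254), and the slot runs from (580,268) to (644,269).

```bash
cat > h.py <<'E'
from cell import *
import cv2,numpy as np
from scipy.spatial.transform import Rotation as R
def ray(cam,u,v,c=None):
    c=c or camera_info(cam); x=(u-c["cx"])/c["fx"]; y=(v-c["cy"])/c["fy"]
    if cam=="wrist":
        r=np.hypot(x,y); d=np.array([x/r*np.sin(r),y/r*np.sin(r),np.cos(r)]) if r>1e-9 else np.array([0,0,1.])
    else: d=np.array([x,y,1.])
    T=np.array(c["T"]); return T[:3,3],T[:3,:3]@d
def px(cam,u,v,z,c=None):
    o,d=ray(cam,u,v,c); return o+d*(z-o[2])/d[2]
def delta(p,yaw,s=None):   # tool-frame shift and rotvec to pos p, pointing down, yaw of R=Rz(yaw)Rx(pi)
    s=s or read_state(); R0=R.from_euler("xyz",s["tool_rot"])
    R1=R.from_euler("xyz",[np.pi,0,yaw])
    return np.round(R0.inv().apply(np.array(p)-s["eef_pos"]),1),np.round((R0.inv()*R1).as_rotvec(),3)
E
python3 - <<'E'
from h import *
f=lambda u,v,z:np.round(px("top",190+(u-1.5)/4,150+(v-1.5)/4,z)[:2],1)
print("rack",[f(*p,24) for p in((60,230),(335,236),(332,292),(56,285))])
print("tabs",[f(*p,59) for p in((97,250),(187,249),(272,254))])
print("shoulder ends",[f(*p,29) for p in((66,260),(145,264),(154,262),(234,266),(243,265),(323,268))])
print("slot",[f(*p,70) for p in((580,268),(644,269))])
print("carr",[f(*p,70) for p in((572,211),(660,212),(656,326),(566,322))])
print("base",[f(*p,12) for p in((500,203),(752,210),(748,360),(496,352))])
print("roll",f(123,372,40),"clip",f(632,160,40))
E
```

```text
rack [array([496.1, 406.5]), array([497. , 207.1]), array([455.9, 207.5]), array([455.7, 406.6])]
tabs [array([476. , 371.8]), array([478.4, 308.4]), array([476.5, 248.3])]
shoulder ends [array([473.3, 399.6]), array([471.9, 342.6]), array([473.6, 336.2]), array([472.2, 278.4]), array([473.1, 272. ]), array([472.5, 214.3])]
slot [array([470.4,  31.4]), array([470.9, -13.4])]
carr [array([510.9,  37.6]), array([511.8, -24.3]), array([430.9, -22.1]), array([432.1,  40.5])]
base [array([527.1,  87.9]), array([526.9, -97.1]), array([416.2, -94. ]), array([417.2,  88.2])]
roll [392.4 351.4] clip [555.7  -6.5]
```

Run:
```python
from h import *
print(delta([474,243,180],np.pi/2)); print(delta([474,243,231],np.pi/2)); c=camera_info("wrist"); print(c["fx"],np.round(c["T"],2).tolist())
```

```text
(array([-406.9, -305.6,   51. ]), array([-1.000e-03,  1.000e-03,  1.343e+00]))
(array([-406.9, -305.7,    0. ]), array([-1.000e-03,  1.000e-03,  1.343e+00]))
309.70691628693146 [[0.23, 0.94, 0.26, 79.57], [0.97, -0.22, -0.06, 648.9], [-0.0, 0.27, -0.96, 372.71], [0.0, 0.0, 0.0, 1.0]]
```

Emit:
play_rows(
  deltas=[-45,-34,0,0,0,0.15,1,-90,-68,0,0,0,0.3,1,-135,-102,0,0,0,0.45,1,-180,-136,0,0,0,0.6,1,-225,-170,0,0,0,0.75,1,-270,-204,0,0,0,0.9,1,-315,-238,0,0,0,1.05,1,-360,-272,20,0,0,1.2,1,-407,-306,51,0,0,1.343,1,-407,-306,51,0,0,1.343,1],
)

```text
clock: 1.35
eef_pos: [475.6, 237.9, 178.5]
tool_rot: [-3.14, 0.005, 1.562]
force: [-1.1, -0.3, 0.8]
width: 85.4
gripper_force: 0.0
```

Run:
```python
from h import *
s=read_state(); print(s["clock"],s["eef_pos"],s["tool_rot"],s["force"])
c=camera_info("wrist"); im=get_image("wrist"); cv2.imwrite("pics/w1.png",im[:,:,::-1])
import pickle; pickle.dump(c,open("w1.pkl","wb"))
```

```text
1.35 [475.63826102 237.85538171 178.51091451] [-3.14009623  0.00463287  1.56208   ] [-1.11077606 -0.25990691  0.79448316]
```

View pics/w1.png

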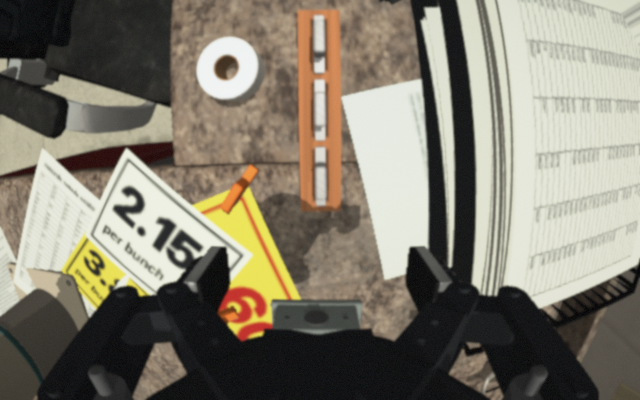

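The wrist view shows the rack running vertically, with corners near (298,11), (339,11), (342,208) and (301,205). The nearest leaf is at (321,175).

Run:
```python
from h import *
import pickle
c=pickle.load(open("w1.pkl","rb"))
for p in((298,11,24),(339,11,24),(342,208,24),(301,205,24),(321,203,29),(321,150,59),(321,175,59),(321,147,29)): print(p,np.round(px("wrist",*p,c)[:2],1))
im=cv2.imread("pics/w1.png")[120:220,270:370]; cv2.imwrite("pics/w1c.png",cv2.resize(im,None,fx=6,fy=6,interpolation=cv2.INTER_CUBIC))
print(delta([474,243,70],np.pi/2))
```

```text
(298, 11, 24) [457.  410.6]
(339, 11, 24) [496.1 410.3]
(342, 208, 24) [498.6 214.7]
(301, 205, 24) [457.5 218.2]
(321, 203, 29) [477.5 221.6]
(321, 150, 59) [477.5 277. ]
(321, 175, 59) [477.4 255.4]
(321, 147, 29) [477.8 276.5]
(array([  2.8,  -0.4, 109. ]), array([-0.002,  0.003, -0.004]))
```

View pics/w1c.png

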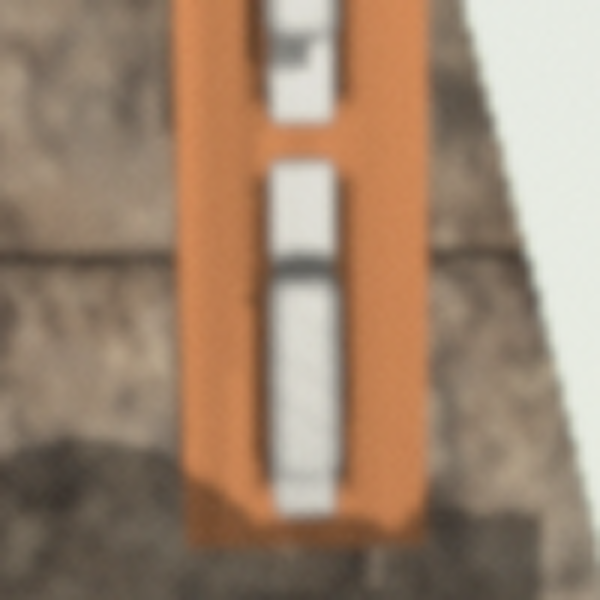

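Emit:
play_rows(
  deltas=[2,3,40,0,0,0,1,2,3,70,0,0,0,1,2,3,70,0,0,0,1,2,3,70,0,0,0,1],
)

```text
clock: 1.9
eef_pos: [477.3, 246.4, 111.4]
tool_rot: [3.141, -0.001, 1.572]
force: [0.5, 0.0, -0.3]
width: 85.4
gripper_force: 0.0
```

Run:
```python
from h import *
import pickle
s=read_state(); print(s["eef_pos"],s["tool_rot"],s["force"],np.abs(s["qd"]).max())
c=camera_info("wrist"); im=get_image("wrist"); pickle.dump(c,open("w2.pkl","wb"))
cv2.imwrite("pics/w2.png",im[:,:,::-1]);cv2.imwrite("pics/w2c.png",cv2.resize(im[100:400,180:480,::-1],None,fx=2,fy=2,interpolation=cv2.INTER_CUBIC))
```

```text
[477.3384575  246.37942987 111.37701187] [ 3.14051875e+00 -1.14493278e-03  1.57245005e+00] [ 0.45584858  0.01313605 -0.29022541] 0.015431669821492007
```

View pics/w2c.png

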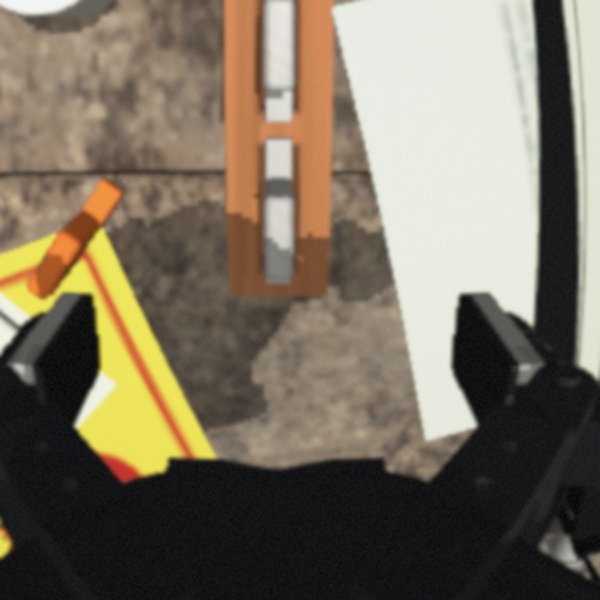

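The close view shows the near leaf's shoulder from (279,138) to (279,284) in the crop, the rack end at v=296 and the wood between leaves at v=122 to 138.

Run:
```python
from h import *
import pickle
c=pickle.load(open("w2.pkl","rb"))
for p in((279,138,29),(279,122,29),(279,284,59),(279,284,29),(279,180,29),(228,296,24),(327,296,24),(224,60,24),(333,60,24)): print(p,np.round(px("wrist",180+p[0]/2,100+p[1]/2,p[2],c)[:2],1))
```

```text
(279, 138, 29) [477.6 276.2]
(279, 122, 29) [477.6 282.1]
(279, 284, 59) [477.5 231.1]
(279, 284, 29) [477.8 218.3]
(279, 180, 29) [477.7 260.3]
(228, 296, 24) [457.2 210.7]
(327, 296, 24) [497.4 210.8]
(224, 60, 24) [457.3 304.7]
(333, 60, 24) [497.5 304.8]
```

Emit:
play_rows(
  deltas=[1,0,40,0,0,0,1,1,0,76,0,0,0,1,1,0,76,0,0,0,1,1,0,76,0,0,0,0,1,0,76,0,0,0,0,1,0,76,0,0,0,0,1,0,76,0,0,0,0,1,0,76,0,0,0,0,1,0,76,0,0,0,0],
)

```text
clock: 3.08
eef_pos: [477.5, 246.4, 34.8]
tool_rot: [3.141, -0.001, 1.571]
force: [0.2, -0.2, 5.1]
width: 8.6
gripper_force: 59.8
```

Emit:
play_rows(
  deltas=[0,0,-30,0,0,0,0,0,0,-80,0,0,0,0,-20,0,-130,0,0,0,0,-75,-2,-130,0,0,0,0,-130,-4,-130,0,0,0,0,-185,-5,-130,0,0,0,0,-240,-5,-130,0,0,0,0,-286,-5,-130,0,0,0,0,-286,-5,-130,0,0,0,0,-286,-5,-130,0,0,0,0],
)

```text
clock: 4.32
eef_pos: [471.9, -39.3, 164.0]
tool_rot: [-3.141, -0.001, 1.571]
force: [0.1, 0.3, -0.7]
width: 8.5
gripper_force: 59.5
```

Run:
```python
from h import *
import pickle
s=read_state(); print(s["eef_pos"],s["tool_rot"],s["force"],np.abs(s["qd"]).max(),s["width"])
c=camera_info("wrist"); im=get_image("wrist"); pickle.dump(c,open("w3.pkl","wb"))
cv2.imwrite("pics/w3.png",im[:,:,::-1]);cv2.imwrite("pics/w3c.png",cv2.resize(im[60:360,120:520,::-1],None,fx=2,fy=2,interpolation=cv2.INTER_CUBIC))
```

```text
[471.8606075  -39.29192832 164.04866845] [-3.14080305e+00 -6.49679989e-04  1.57069961e+00] [ 0.1086192   0.27737738 -0.65716165] 0.02870391623288202 8.491832136486734
```

View pics/w3c.png

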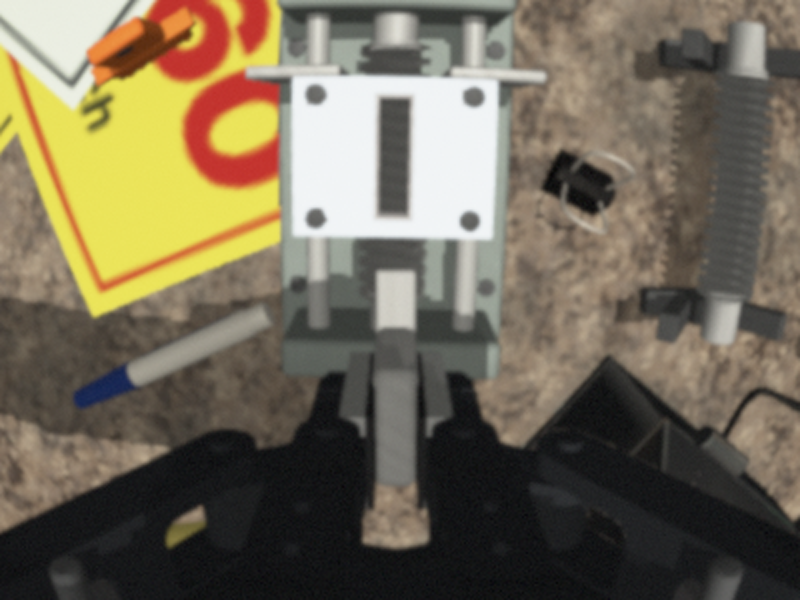

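The slot shows at u 377–411, v 95–217 in the crop, centred near (394,156). The held leaf's shoulder end is at v≈268, u 377–416. The back-gauge fence is at carriage level, at v≈74.

Run:
```python
from h import *
import pickle
c=pickle.load(open("w3.pkl","rb"))
g=lambda u,v,z:np.round(px("wrist",120+u/2,60+v/2,z,c)[:2],1)
for p in((377,95,70),(411,95,70),(377,217,70),(411,217,70),(292,76,70),(497,76,70),(292,237,70),(494,239,70),(396,268,158),(377,268,158),(416,268,158)): print(p,g(*p))
# thread pitch of the fitted screw seen in slot, rough 1-D spectrum at 25mm height
im=cv2.cvtColor(cv2.imread("pics/w3.png"),cv2.COLOR_BGR2GRAY).astype(float)
prof=im[109:168,311:323].mean(1); print(np.round(prof).astype(int).tolist()); print("y scale at crest z55:",[px("wrist",317,v,55,c)[1].round(1) for v in (109,168)])
```

```text
(377, 95, 70) [463.8  35.8]
(411, 95, 70) [476.5  35.8]
(377, 217, 70) [463.6 -11.1]
(411, 217, 70) [476.7 -11.1]
(292, 76, 70) [431.5  43.8]
(497, 76, 70) [509.2  43.8]
(292, 237, 70) [430.1 -18.9]
(494, 239, 70) [509.4 -19.7]
(396, 268, 158) [470.8  -9. ]
(377, 268, 158) [466.1  -9. ]
(416, 268, 158) [475.7  -9. ]
[123, 86, 76, 77, 78, 79, 79, 78, 76, 75, 75, 77, 79, 80, 78, 78, 76, 75, 76, 78, 79, 80, 79, 78, 76, 75, 77, 79, 81, 80, 80, 78, 76, 76, 78, 80, 81, 80, 79, 77, 76, 77, 78, 81, 81, 80, 79, 77, 77, 78, 80, 81, 81, 80, 79, 82, 94, 116, 145]
y scale at crest z55: [np.float64(35.0), np.float64(-13.3)]
```

Emit:
play_rows(
  deltas=[30,-1,0,0,0,0,0,50.6,-1,30,0,0,0,0,50.6,-1,59,0,0,0,0,50.6,-1,61,0,0,0,0,50.6,-1,63,0,0,0,0,50.6,-1,65,0,0,0,0,50.6,-1,67,0,0,0,0,50.6,-1,67,0,0,0,0],
)

```text
clock: 5.38
eef_pos: [471.3, 10.7, 97.6]
tool_rot: [3.141, -0.0, 1.571]
force: [-0.8, 0.4, -0.7]
width: 9.0
gripper_force: 59.5
```

Emit:
play_rows(
  deltas=[0,0,2,0,0,0,0,0,0,4,0,0,0,0,0,0,6,0,0,0,0,0,0,6,0,0,0,0],
)

```text
clock: 5.88
eef_pos: [471.0, 10.8, 91.1]
tool_rot: [-3.141, -0.0, 1.571]
force: [0.4, -0.5, -0.8]
width: 8.7
gripper_force: 59.5
```

Emit:
play_rows(
  deltas=[0,0,2,0,0,0,0,0,0,4,0,0,0,0,0,0,5.5,0,0,0,0,0,0,6,0,0,0,0,0,0,6.5,0,0,0,0,0,0,7,0,0,0,0,0,0,7,0,0,0,0],
)

```text
clock: 6.75
eef_pos: [471.2, 10.8, 84.3]
tool_rot: [3.142, -0.0, 1.571]
force: [0.5, -0.2, -0.8]
width: 8.7
gripper_force: 59.6
```

Emit:
play_rows(
  deltas=[0,0,0.4,0,0,0,0,0,0,0.8,0,0,0,0,0,0,1.2,0,0,0,0,0,0,1.2,0,0,0,0],
)

```text
clock: 7.25
eef_pos: [471.2, 10.8, 84.1]
tool_rot: [3.141, -0.001, 1.571]
force: [-2.2, -0.6, 12.2]
width: 8.9
gripper_force: 61.4
```

Emit:
play_rows(
  deltas=[0,0,-2,0,0,0,0,1,0,-2,0,0,0,0,2,0,-2,0,0,0,0,2,0,-1.2,0,0,0,0,2,0,-0.8,0,0,0,0,2,0,-0.3,0,0,0,0,2,0,-0.3,0,0,0,0],
)

```text
clock: 8.12
eef_pos: [471.2, 12.9, 83.3]
tool_rot: [-3.142, -0.0, 1.571]
force: [0.7, -0.7, 0.4]
width: 9.2
gripper_force: 59.6
```

Emit:
play_rows(
  deltas=[0,0,0.4,0,0,0,0,0,0,0.8,0,0,0,0,0,0,1,0,0,0,0,0,0,1,0,0,0,0],
)

```text
clock: 8.62
eef_pos: [471.2, 13.0, 82.4]
tool_rot: [3.142, -0.0, 1.571]
force: [0.5, 0.3, 1.9]
width: 8.8
gripper_force: 59.7
```

Emit:
play_rows(
  deltas=[0,0,0.4,0,0,0,0,0,0,0.7,0,0,0,0,0,0,0.7,0,0,0,0],
)

```text
clock: 9.0
eef_pos: [471.2, 13.0, 81.7]
tool_rot: [-3.142, -0.0, 1.571]
force: [-0.8, 1.6, 1.0]
width: 9.2
gripper_force: 59.8
```

Emit:
play_rows(
  deltas=[0,0,0.4,0,0,0,0,0,0,0.8,0,0,0,0,0,0,1.1,0,0,0,0,0,0,1.1,0,0,0,0],
)

```text
clock: 9.5
eef_pos: [471.2, 13.1, 80.8]
tool_rot: [3.142, -0.0, 1.571]
force: [-0.5, 2.2, 4.7]
width: 9.1
gripper_force: 60.4
```

Emit:
play_rows(
  deltas=[0,0,0,0,0,0,0.2,0,0,0,0,0,0,0.5,0,0,0,0,0,0,0.6,0,0,0,0,0,0,0.6,0,0,-10,0,0,0,0.6,0,0,-50,0,0,0,0.6,-30,0,-84,0,0,0,0.6,-52,0,-84,0,0,0,0.6,-52,0,-84,0,0,0,0.6,-52,0,-84,0,0,0,0.6],
)

```text
clock: 10.75
eef_pos: [470.8, -38.2, 164.5]
tool_rot: [-3.141, -0.001, 1.571]
force: [-0.0, 0.3, -0.2]
width: 51.0
gripper_force: 0.0
```

Run:
```python
from h import *
import pickle
s=read_state(); print(s["clock"],s["eef_pos"],s["force"],s["width"])
c=camera_info("wrist"); im=get_image("wrist"); pickle.dump(c,open("w4.pkl","wb"))
im2=get_image("scene")
a=cv2.resize(im[80:280,220:420],(400,400),interpolation=cv2.INTER_CUBIC); b=cv2.resize(im2[170:230,255:415],(800,300)[:2] and (400,150),interpolation=cv2.INTER_CUBIC)
b=cv2.copyMakeBorder(b,0,250,0,0,cv2.BORDER_CONSTANT)
cv2.imwrite("pics/w4.png",np.hstack([a,b])[:,:,::-1])
cv2.imwrite("pics/s4.png",im2[:,:,::-1])
```

```text
10.75 [470.81011528 -38.21132032 164.50019827] [-0.02261245  0.33385309 -0.18873238] 50.979269600545145
```

View pics/w4.png

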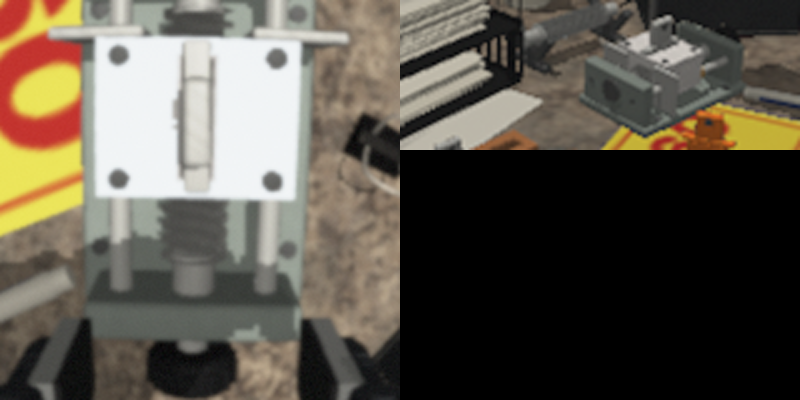

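The leaf stands centred in the slot, shoulder near (197,115). I'll check its height by lowering the shut fingers over the tab: its top should be at 105 mm if home, or 108.5 mm if proud.

Emit:
play_rows(
  deltas=[30,0,20,0,0,0,0,52,0,40,0,0,0,0,52,0,50,0,0,0,0,52,0,53,0,0,0,0,52,0,55,0,0,0,0,52,0,56,0,0,0,0,52,0,56.5,0,0,0,0,52,0,57,0,0,0,0,52,0,57,0,0,0,0],
)

```text
clock: 11.98
eef_pos: [471.2, 12.8, 107.7]
tool_rot: [3.141, -0.0, 1.571]
force: [-0.0, -0.1, -0.4]
width: 0.2
gripper_force: 0.0
```

Emit:
play_rows(
  deltas=[0,0,0.5,0,0,0,0,0,0,1,0,0,0,0,0,0,1.5,0,0,0,0,0,0,2,0,0,0,0,0,0,2.4,0,0,0,0,0,0,2.8,0,0,0,0,0,0,2.8,0,0,0,0],
)

```text
clock: 12.85
eef_pos: [471.2, 12.9, 105.0]
tool_rot: [3.141, -0.0, 1.571]
force: [-0.2, -0.5, 4.4]
width: 0.2
gripper_force: 2.2
```

The fingers touch at 105.0 mm, so the leaf is fully home. I'll back off.

Emit:
play_rows(
  deltas=[0,0,-10,0,0,0,0,0,0,-50,0,0,0,0,0,0,-90,0,0,0,0,0,0,-90,0,0,0,0,0,0,-90,0,0,0,0],
)

```text
clock: 13.48
eef_pos: [470.7, 13.0, 194.7]
tool_rot: [-3.141, -0.0, 1.571]
force: [-0.5, -0.5, 0.0]
width: 0.5
gripper_force: 0.0
```

Run:
```python
from h import *
s=read_state(); print(s["eef_pos"],s["force"]); print(finish_job())
```

```text
[470.73061704  12.99910019 194.71662345] [-0.54292388 -0.53669727  0.00075954]
the job is handed in; nothing more can be done
None
```

The first leaf I tried dropped fully home in the carriage slot (the fingers touched its tab top at 105.0 mm, against 108.5 mm if it stood proud), so the other two never left the rack, and the job was handed in at about 13.5 s.

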